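# Hang the desiccant canister in the dry cabinet

## Task

Put the desiccant canister to work in the dry cabinet: swing the cabinet's door open by its handle, hang the canister by its wire bail on the hook inside the door, let go, and then shut the door fully but gently, so that the canister is left hanging inside and hardly swings. If the bottle or the jar stands in the way of the door, move it aside first so that neither the door nor the cabinet ever touches it, and leave both standing upright on the worktop.

Things in the scene. Friction and masses are not known exactly. Their poses are not given: they have to be found in the camera images.
- cabinet: white sheet-steel dry cabinet, fixed, 200 mm wide (y) x 170 deep (x) x 215 high; origin: centre of its underside on the worktop; at yaw 0 its door side looks to -x, towards the robot; walls 6 thick, inner floor at z 18; sample vials and a dish stand in the rear 65 of its depth, a flat dish lies on its top
- dry_door (a joint): angle of the cabinet's door, rad: 0 shut, grows as it swings out towards the robot, stop at 1.9. Hinged on the right (the cabinet's -y side), it turns anticlockwise seen from above, moves easily and stays where it is left; no latch
- dry_door_hinge (a point): point on the door's vertical hinge axis, 180 mm above the worktop; its axes turn with the door: y along the door from hinge to free edge, x out of the door's inner face, z up. The door reaches from y 0 to 194 and from 20 to 206 above the worktop; 8 thick: inner face at x 0, outer face at x -8
- dry_door_handle (a point): middle of the straight bar (round, diameter 8 mm) of the D-shaped pull on the door's outer face, near its top: 180 above the worktop, at x -55, y 140 in the hinge's axes. The bar runs along y, 80 overall; clear gap between bar and door 43, clear width between its legs 72. Axes as the hinge's
- door_hook (a point): hook of bent steel strap, 10 mm wide, 4 thick, on the door's inner face; origin: the seat (upper face of its lowest stretch), 160 above the worktop, 47 out of the inner face, 97 from the hinge axis. Axes as the hinge's: x points away from the door. Seat flat for x -10 to +10; outside it an upturned lip ends 17 above the seat at x +15; towards the door the strap climbs 11
- canister: perforated round aluminium canister, diameter 59 mm, 52 high, with a rigid upright wire bail (diameter 6); origin: centre of its underside, z up. The bail stands in the y-z plane: its upper bar runs along y, centre line 103 high in the middle, falling to 98 at y = +-41, then bending down to the sides. Pinched across the bar at y = +-28 it leaves the middle free for the hook
- canister_bail (a point): middle of the bail's upper bar, on the wire's centre line, 103 mm above the canister's underside; axes as the canister's; clear height between canister lid and bar 48
- saline_bottle: loose white plastic bottle with a screw cap, diameter 56 mm (cap 40), 118 high, 0.19 kg; origin: centre of its underside
- lidded_jar: loose small round white jar with a black lid, diameter 41 mm, 53 high; origin: centre of its underside
Mind the look-alikes: they are no part of the job. What is shaped like the canister but red is not meant.

How it is judged:
By the outcome, as a careful person would: the job done as asked, in the order asked, and still so for the second after the job is handed in, with the robot touching nothing.
It also fails if it takes over 72 s, if anything falls off the work surface, if the arm or the gripper's body presses on something with over 40 N, if the wrist force passes 120 N, or if a joint passes its speed limit or range.

## Robot

A 6-joint arm with a two-finger parallel gripper is mounted at the origin on a cart in front of the work surface, level with it; the furniture and walls round the work are solid. World frame = base frame: x ahead of the robot, y to its left, z up, the work surface at z = 0. Lengths are in m, angles in rad, forces in N, time in s.
With the tool pointing down it reaches from about 0.225 to 0.725 m from the base axis. Payload 3.1 kg.
Tool frame: the origin (TCP) lies midway between the tips of the shut fingers; the grasp point (between the pads) lies 19 mm behind it; z points along the fingers, y is the line along which they close (so a half turn about z gives the same grasp; the last joint's range is limited). The gripper opens to 85 mm and grips with 20 to 120 N. Pads are 22 mm wide; open, the fingers measure 114 mm over their backs; the gripper's body (76 mm by 85 mm) begins 54 mm behind the grasp point. The pads swing forward as they close: fully open they stand 13 mm farther back than shut.
Start: joints at [1.027, 0.048, 0.099, 1.622, 0, 1.443], TCP at [0.212, 0.48, 0.231] pointing down, gripper open.
Joint ranges: [-2.91, 2.91], [-0.99, 1.94], [-1.21, 1.42], [-2.12, 2.29], [-1.49, 1.47], [-3.14, 3.14]. Speed limits (rad/s): [2.79, 2.79, 3.14, 3.14, 3.14, 3.14].

## Interface

Orientations are given as a rotation vector (axis times angle).
In Python, from station import manip gives the robot as it stands. The module is installed in compiled form; this text tells all that it offers.
- The arm moves only by the tool carry_out, never from a script. Its argument "rows" is text: rows parted by semicolons, each of 6 numbers parted by spaces: the shift along the tool's x, y, z each as a share of 0.04 m, from -1 to 1, then the turn, a rotation vector about the tool's x, y, z each as a share of 6 degrees, from -1 to 1. A call has 1 to 8 rows; each row shifts and turns the commanded pose from where the row before left it, along the tool's axes as they then stand; what a row does not reach is not made up. A row lasts 1/10 s, in which the tool goes at most 50 mm and 8.59 degrees, less where a joint would pass 70% of its speed; a pose out of reach is approached as far as the arm can. A call with a number of a shift or a turn outside -1 to 1 is refused whole. A call with a gripper value outside its range is refused whole. "gripper" is the opening, from -1 (shut) to 1 (fully open), set as the call begins (left out, the last holds). The fingers move at their own pace and stop on an object; "force" is the grip in N (left out, the last holds). Time passes only in rows, so rows that do not move let the fingers close. It gives the time, the measured TCP pose, the force, the opening and the grip force at its end, in the units of the state.
- manip.sense(): the state, without advancing time (a new reading comes with each control period).
- manip.grab_frame(name): name is "side" or "top"; returns (picture, depth): 384x512x3 uint8, red, green, blue; 384x512 float32, m along the optical axis (not along the pixel's ray), 0 where there is no reading.
- manip.calibration(name): a dict with "vfov" (degrees; the focal length in pixels is half the picture's height over the tangent of half this angle, whatever the lens; pixels are square), "cx", "cy" (the principal point, pixels), "k1" (the pictures are not rectified: a ray, as slopes to the right and down, at radius r is drawn at 1 + k1 r^2 times it, then the intrinsics apply), "rvec" (rotation vector, rad) and "tvec" (3), from world to camera coordinates, as OpenCV has them. Camera axes: x right, y down, z forward; pixel columns grow to the right and rows downward; lengths in m; the calibration is good to about 2 mm. A picture is of the moment at which its call begins. calibration takes no time and is no camera call.
- manip.job_done(): hands the job in; it is judged then, once.
The state is a dict: "time": time; "joint_positions": joint angles; "qd": joint speeds; "effort": joint torques, N m; "tcp_pos": TCP position; "orientation": TCP orientation; "force": force on the tool from outside, world axes, zero at the start; "ft_torque": the same for the moment, N m; "grip_width": opening from 0.0 (shut) to 1.0 (fully open); "grip_force": force on a finger pad.
Only numpy, scipy, OpenCV 4.12 (cv2) and the standard library are available. Lean on these libraries where they do the work, as an engineer would, in place of code of your own. Each camera call takes 0.05 s, during which the arm holds its last target. There are 200 camera calls.

## Working session

There is one attempt and no reset: what is moved stays moved. The work goes in short steps, Python scripts to look and compute and a tool call to move; the robot and the scene stay as the last step left them, time stands still between calls to the robot, and variables do not carry over. Pictures are saved under pics/ and viewed, at most 10 in all, crops included, and the job is handed in when it is done.

Besides the shell and the picture viewer there is one more tool, called as name(argument=value, ...), one argument or row to a line, values as JSON. carry_out: Moves the arm, as the interface text tells. Its arguments: {"type":"object","properties":{"rows":{"type":"string"},"gripper":{"type":"number"},"force":{"type":"number"}},"required":["rows"]}

```bash
mkdir -p pics; ls; cat > h.py <<'E'
import numpy as np, cv2
from station import manip
from scipy.spatial.transform import Rotation as R
def cal(n):
    c=manip.calibration(n); f=192/np.tan(np.radians(c['vfov'])/2)
    return c,f,R.from_rotvec(np.array(c['rvec'])).as_matrix(),np.array(c['tvec'])
def ray(n,u,v):
    c,f,Rm,t=cal(n); d=np.array([(u-c['cx'])/f,(v-c['cy'])/f]); s=d.copy()
    for _ in range(20): s=d/(1+c['k1']*(s@s))
    return -Rm.T@t, Rm.T@np.array([s[0],s[1],1.])
def onz(n,u,v,z):
    o,d=ray(n,u,v); return o+d*(z-o[2])/d[2]
def atd(n,u,v,D):
    o,d=ray(n,u,v); return o+d*D
def cloud(n,dep):
    c,f,Rm,t=cal(n); v,u=np.mgrid[:384,:512]; dx=(u-c['cx'])/f; dy=(v-c['cy'])/f; sx,sy=dx,dy
    for _ in range(20):
        k=1+c['k1']*(sx**2+sy**2); sx,sy=dx/k,dy/k
    P=np.stack([sx*dep,sy*dep,dep],-1); return (P-t)@Rm
def proj(n,p):
    c,f,Rm,t=cal(n); q=Rm@np.array(p)+t; s=q[:2]/q[2]; return s*(1+c['k1']*(s@s))*f+[c['cx'],c['cy']]
def grab(n,tag):
    im,d=manip.grab_frame(n); np.savez(f'{tag}_{n}.npz',im=im,d=d); return im,d
E
python3 - <<'E'
from h import *
a=[]
for n in('side','top'):
    im,d=grab(n,'a'); a.append(im); c=cal(n); print(n,c[1],-c[2].T@c[3],c[2][2], c[0]['k1'],(d>0).mean())
    cv2.imwrite(f'pics/{n}0.png',cv2.resize(im[:,:,::-1],(800,600)))
print(manip.sense())
E
```

```text
pics
side 424.2382752490838 [ 0.25041413 -0.37136843  0.87982276] [ 0.33627029  0.52563803 -0.78142623] 0.015478256780686069 0.9960479736328125
top 387.4345891327204 [0.39172214 0.16369927 1.05811638] [ 0.20017305 -0.01001402 -0.97970938] -0.1361494584709353 0.9962412516276041
{'time': 0.1, 'joint_positions': array([1.02723069e+00, 4.86738880e-02, 9.77172371e-02, 1.62197190e+00,
       7.08885065e-06, 1.44296188e+00]), 'qd': array([-9.04459957e-04,  1.43185295e-05,  4.93614018e-03,  3.77045586e-04,
        4.71886707e-04,  8.80909376e-04]), 'effort': array([ 2.71965102e-03, -3.39851975e+01,  3.20935822e+01,  1.58373039e-02,
       -1.40685811e-04,  3.21965366e-06]), 'tcp_pos': array([0.21176389, 0.47979297, 0.23021696]), 'orientation': array([-0.64818982, -3.07327015,  0.00315795]), 'force': array([1.1142578 , 0.43663016, 0.23930022]), 'ft_torque': array([-0.00492419, -0.01284151, -0.0622804 ]), 'grip_force': 0.0, 'grip_width': 1.000466912629703}
```

View pics/side0.png

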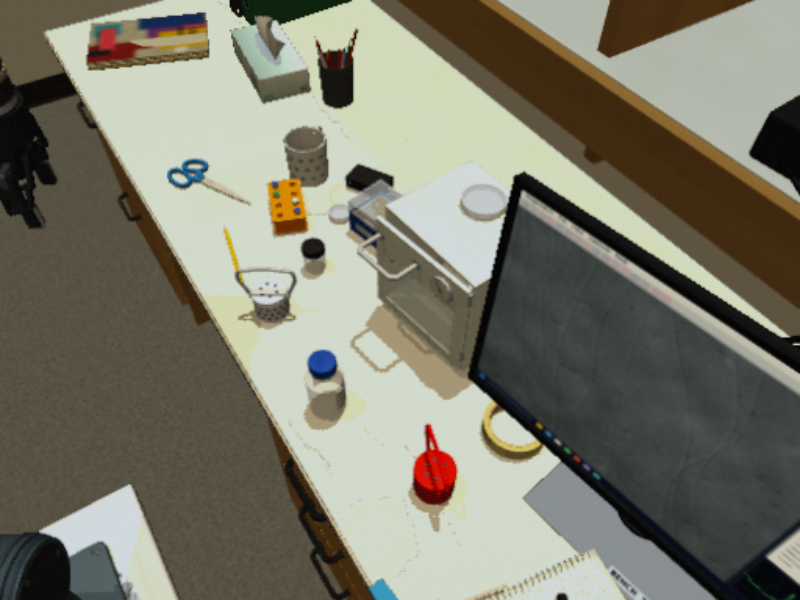

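View pics/top0.png

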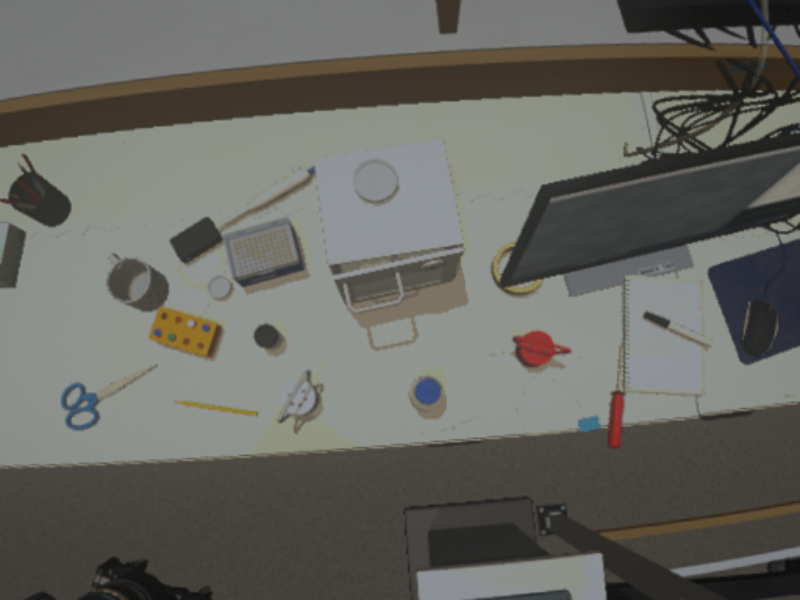

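The views show the cabinet (top px ~390,200) with its door to the robot. The canister (300,397) is bare metal, the blue-capped bottle is at (428,390), the black-lidded jar at (266,335) and the red decoy at (537,348).

```bash
python3 - <<'E'
from h import *
z=np.load('a_top.npz'); im,d=z['im'],z['d']; P=cloud('top',d)
zs=np.load('a_side.npz'); ims,ds=zs['im'],zs['d']; Ps=cloud('side',ds)
def rect(m,name):
    pts=P[m][:,:2].astype(np.float32); r=cv2.minAreaRect(pts); print(name,len(pts),np.round(r[0],4),np.round(r[1],4),r[2],'meanz',P[m][:,2].mean())
    return r
v,u=np.mgrid[:384,:512]
def box(u0,u1,v0,v1): return (u>=u0*.64)&(u<u1*.64)&(v>=v0*.64)&(v<v1*.64)
print('table z',np.median(P[box(200,260,440,450)][:,2]),np.median(Ps[box(150,200,120,140)][:,2]))
m=box(300,480,130,275)&(abs(P[...,2]-.215)<.006); r=rect(m,'cabtop'); print(np.round(cv2.boxPoints(r),4))
m=box(300,480,230,320)&(P[...,2]>.17)&(P[...,2]<.208); 
# door top/handle points
for x in (330,360,390,420,455):
    c=int(x*.64); print(x,[tuple(np.round(P[i,c],3)) for i in range(150,205,3)])
h=cv2.cvtColor(im,cv2.COLOR_RGB2HSV)
m=box(390,470,350,430)&(h[...,0]>100)&(h[...,0]<130)&(h[...,1]>100); r=rect(m,'cap')
m=box(240,300,310,360)&(P[...,2]>.042)&(P[...,2]<.065); rect(m,'jar')
m=box(260,340,360,440)&(P[...,2]>.085)&(P[...,2]<.12); rect(m,'bail'); 
q=P[m]; print(q[q[:,1].argmin()],q[q[:,1].argmax()], np.round(np.percentile(q[:,2],[5,50,95]),4))
m=box(260,340,360,440)&(P[...,2]>.045)&(P[...,2]<.06); rect(m,'lid'); print(cv2.minEnclosingCircle(P[m][:,:2].astype(np.float32)))
m=box(500,580,320,380)&(P[...,2]>.03); rect(m,'red')
m=box(480,800,120,300)&(P[...,2]>.05); q=P[m]; print('mon',q.min(0),q.max(0))
# door from side
m=(Ps[...,2]>.02)&(Ps[...,2]<.212)&box(360,500,220,370)
E
```

```text
table z -0.000817040019617215 0.0024087237314728443
cabtop 5276 [0.7163 0.1615] [0.1844 0.2013] 4.831939220428467 meanz 0.2142999119464549
[[0.616  0.254 ]
 [0.6329 0.0535]
 [0.8166 0.069 ]
 [0.7997 0.2696]]
330 [(np.float64(0.675), np.float64(0.249), np.float64(0.214)), (np.float64(0.669), np.float64(0.249), np.float64(0.212)), (np.float64(0.66), np.float64(0.249), np.float64(0.217)), (np.float64(0.653), np.float64(0.25), np.float64(0.216)), (np.float64(0.647), np.float64(0.25), np.float64(0.214)), (np.float64(0.639), np.float64(0.25), np.float64(0.215)), (np.float64(0.633), np.float64(0.251), np.float64(0.214)), (np.float64(0.631), np.float64(0.253), np.float64(0.196)), (np.float64(0.676), np.float64(0.274), np.float64(0.001)), (np.float64(0.668), np.float64(0.275), np.float64(-0.003)), (np.float64(0.659), np.float64(0.275), np.float64(-0.002)), (np.float64(0.65), np.float64(0.275), np.float64(-0.0)), (np.float64(0.642), np.float64(0.276), np.float64(-0.002)), (np.float64(0.634), np.float64(0.277), np.float64(-0.003)), (np.float64(0.625), np.float64(0.277), np.float64(-0.002)), (np
[... 4682 characters left out ...]
73), np.float64(0.057), np.float64(0.001))]
cap 187 [0.4431 0.1223] [0.0358 0.0343] 40.35619354248047 meanz 0.11718378573281778
jar 189 [0.5594 0.3831] [0.0391 0.0373] 85.99811553955078 meanz 0.052208990530050084
bail 93 [0.4528 0.3349] [0.008  0.0942] 58.262107849121094 meanz 0.10200494736325647
[0.48946041 0.30875886 0.09107333] [0.41354589 0.36085959 0.08880382] [0.0958 0.1026 0.1066]
lid 354 [0.4541 0.3347] [0.0586 0.0564] 9.690089225769043 meanz 0.05183772830432911
((0.4518740177154541, 0.3354945182800293), 0.03607615828514099)
red 466 [0.4684 0.0325] [0.0584 0.2982] 19.229196548461914 meanz 0.07181887185556267
mon [ 0.39172214 -0.53535375  0.05000403] [0.8589081  0.16369927 1.05811638]
```

```bash
cat >> h.py <<'E'
from scipy.linalg import logm, expm
def pose(p,yang):
    a=np.radians(yang); y=np.array([np.cos(a),np.sin(a),0]); z=np.array([0,0,-1.]); T=np.eye(4)
    T[:3,:3]=np.stack([np.cross(y,z),y,z],1); T[:3,3]=p; return T
def cur():
    s=manip.sense(); T=np.eye(4); T[:3,:3]=R.from_rotvec(s['orientation']).as_matrix(); T[:3,3]=s['tcp_pos']; return T
def plan(A,B,n):
    "n equal rows from pose A to pose B"
    S=expm(np.real(logm(np.linalg.inv(A)@B))/n)
    r=np.r_[S[:3,3]/.04, np.degrees(R.from_matrix(S[:3,:3]).as_rotvec())/6]; print(n,'rows of',np.round(r,3)); return B
E
python3 - <<'E'
from h import *
z=np.load('a_top.npz'); im,d=z['im'],z['d']; P=cloud('top',d)
Ps=cloud('side',np.load('a_side.npz')['d'])
psi=np.radians(4.83); C=np.array([[np.cos(psi),np.sin(psi)],[-np.sin(psi),np.cos(psi)]])
for nm,Q in(('top',P),('side',Ps)):
    q=Q.reshape(-1,3); st=q[:,:2]@C.T; q=np.c_[st,q[:,2]]
    for a,b in((.01,.06),(.06,.11),(.11,.16),(.16,.19)):
        m=(q[:,2]>.1)&(q[:,2]<.2)&(q[:,1]>a)&(q[:,1]<b)&(q[:,0]>.61)&(q[:,0]<.648); 
        if m.sum()>3: print(nm,a,m.sum(),np.round(np.median(q[m],0),4))
    m=(abs(q[:,2]-.18)<.012)&(q[:,0]>.55)&(q[:,0]<.6)&(q[:,1]>.05)&(q[:,1]<.2); b=q[m]; print(nm,'bar',len(b),b.min(0),b.max(0),np.polyfit(b[:,1],b[:,0],1))
    m=(abs(q[:,2]-.215)<.004)&(q[:,0]>.6)&(q[:,0]<.85)&(q[:,1]>-.03)&(q[:,1]<.23); b=q[m]; print('cab',np.percentile(b,[.3,1,99,99.7],axis=0).round(4))
    w=Q[(abs(Q[...,2]-.103)<.004)&(abs(Q[...,0]-.4528)<.05)&(abs(Q[...,1]-.335)<.05)]; r=cv2.minAreaRect(w[:,:2].astype(np.float32)); print(nm,'bail',r)
    w=Q[(abs(Q[...,2]-.118)<.004)&(abs(Q[...,0]-.4431)<.03)&(abs(Q[...,1]-.1223)<.03)]; print(nm,'cap',cv2.minAreaRect(w[:,:2].astype(np.float32))[:2])
    w=Q[(abs(Q[...,2]-.05)<.006)&(abs(Q[...,0]-.5)<.05)&(abs(Q[...,1]+.0)<.06)]; 
    if len(w)>3: print(nm,'red',cv2.minAreaRect(w[:,:2].astype(np.float32)))
T=cur(); A=pose([.443,.1223,.19],66.2); print(T.round(3)); plan(T,A,12); plan(A,pose([.443,.1223,.05],66.2),6)
E
```

```text
top 0.01 194 [0.6381 0.0352 0.1729]
top 0.06 210 [0.6348 0.0864 0.1743]
top 0.11 195 [0.6322 0.1353 0.1582]
top 0.16 120 [0.6291 0.1751 0.175 ]
top bar 153 [0.57804808 0.09787996 0.17717277] [0.59941743 0.18478738 0.18731048] [-0.02390265  0.58942911]
cab [[0.6487 0.0009 0.2112]
 [0.6495 0.0023 0.2114]
 [0.8164 0.1988 0.2179]
 [0.8178 0.2003 0.2184]]
top bail ((0.45309871435165405, 0.33472245931625366), (0.007973544299602509, 0.08441539853811264), 58.262107849121094)
top cap ((0.44254183769226074, 0.12167499959468842), (0.0363701693713665, 0.036414291709661484))
top red ((0.5033396482467651, -0.04802988842129707), (0.047693878412246704, 0.024103334173560143), 1.7928922176361084)
side 0.01 490 [0.639  0.0342 0.1621]
side 0.06 432 [0.6359 0.0869 0.1561]
side 0.11 353 [0.633  0.1347 0.1586]
side 0.16 239 [0.63   0.1769 0.1582]
side bar 140 [0.57888717 0.09602039 0.17690821] [0.59983116 0.1832807  0.18775089] [-0.03004286  0.59054568]
cab [[6.485e-01 6.000e-04 2.116e-01]
 [6.491e-01 3.300e-03 2.123e-01]
 [8.150e-01 1.977e-01 2.183e-01]
 [8.181e-01 1.997e-01 2.187e-01]]
side bail ((0.455138623714447, 0.3337928056716919), (0.008381472900509834, 0.08369575440883636), 57.307899475097656)
side cap ((0.4443235397338867, 0.12164954841136932), (0.040925368666648865, 0.0368940606713295))
side red ((0.5044461488723755, -0.047496967017650604), (0.02489357441663742, 0.051012009382247925), 89.93370056152344)
[[-0.915  0.404 -0.001  0.212]
 [ 0.404  0.915 -0.002  0.48 ]
 [ 0.    -0.002 -1.     0.23 ]
 [ 0.     0.     0.     1.   ]]
12 rows of [-0.741 -0.487  0.084 -0.002 -0.    -0.   ]
6 rows of [0.    0.    0.583 0.    0.    0.   ]
```

carry_out(
  rows="-.74 -.49 .08 0 0 0;-.74 -.49 .08 0 0 0;-.74 -.49 .08 0 0 0;-.74 -.49 .08 0 0 0;-.74 -.49 .08 0 0 0;-.74 -.49 .08 0 0 0",
  gripper=1,
  force=40,
)

```text
time: 0.7
tcp_pos: [0.3273, 0.2996, 0.2114]
orientation: [-0.648, -3.074, 0.001]
force: [0.3, 0.2, -0.6]
grip_width: 1.002
grip_force: 0.0
```

carry_out(
  rows="-.74 -.49 .08 0 0 0;-.74 -.49 .08 0 0 0;-.74 -.49 .08 0 0 0;-.74 -.49 .08 0 0 0;-.74 -.49 .08 0 0 0;-.74 -.48 .08 0 0 0;0 0 0 0 0 0;0 0 0 0 0 0",
)

```text
time: 1.5
tcp_pos: [0.4418, 0.1215, 0.1922]
orientation: [-0.651, -3.071, 0.0]
force: [-1.2, 0.3, 0.6]
grip_width: 1.005
grip_force: 0.0
```

carry_out(
  rows="0 0 .7 0 0 0;0 0 .7 0 0 0;0 0 .7 0 0 0;0 0 .7 0 0 0;0 0 .5 0 0 0;0 0 .25 0 0 0;0 0 0 0 0 0",
)

```text
time: 2.2
tcp_pos: [0.4402, 0.1227, 0.0494]
orientation: [-0.645, -3.071, 0.001]
force: [-0.4, 0.2, 0.2]
grip_width: 1.001
grip_force: 0.0
```

carry_out(
  rows="0 0 0 0 0 0;0 0 0 0 0 0;0 0 0 0 0 0;0 0 0 0 0 0;0 0 0 0 0 0;0 0 0 0 0 0",
  gripper=-1,
  force=40,
)

```text
time: 2.8
tcp_pos: [0.4436, 0.1221, 0.0528]
orientation: [0.648, 3.071, 0.002]
force: [-1.2, -0.7, 6.6]
grip_width: 0.647
grip_force: 42.8
```

carry_out(
  rows="0 0 -.25 0 0 0;0 0 -.25 0 0 0;.24 .51 0 0 0 0;.24 .51 0 0 0 0;.24 .51 0 0 0 0;.24 .51 0 0 0 0;.24 .51 0 0 0 0;0 0 0 0 0 0",
)

```text
time: 3.6
tcp_pos: [0.4393, 0.2369, 0.0712]
orientation: [-0.644, -3.075, -0.002]
force: [-0.3, 0.3, -2.7]
grip_width: 0.644
grip_force: 43.2
```

carry_out(
  rows="0 0 .15 0 0 0;0 0 .15 0 0 0;0 0 .1 0 0 0;0 0 .08 0 0 0;0 0 0 0 0 0;0 0 0 0 0 0",
)

```text
time: 4.2
tcp_pos: [0.4391, 0.2337, 0.0529]
orientation: [-0.65, -3.073, 0.002]
force: [-3.4, -1.9, 6.5]
grip_width: 0.648
grip_force: 43.7
```

carry_out(
  rows="0 0 0 0 0 0;0 0 0 0 0 0;0 0 0 0 0 0;0 0 0 0 0 0",
  gripper=1,
)

```text
time: 4.6
tcp_pos: [0.4395, 0.2346, 0.0515]
orientation: [-0.649, -3.074, 0.0]
force: [0.3, -0.3, 0.8]
grip_width: 1.0
grip_force: 0.0
```

carry_out(
  rows="0 0 -.4 0 0 0;0 0 -.8 0 0 0;0 0 -.8 0 0 0;0 0 -.8 0 0 0;0 0 -.8 0 0 0;0 0 -.8 0 0 0;0 0 -.4 0 0 0;0 0 0 0 0 0",
)

```text
time: 5.4
tcp_pos: [0.4411, 0.2353, 0.247]
orientation: [0.647, 3.069, 0.005]
force: [0.3, -0.4, -0.2]
grip_width: 0.999
grip_force: 0.0
```

```bash
python3 - <<'E'
from h import *
im,d=grab('top','b'); Q=cloud('top',d)
w=Q[(abs(Q[...,2]-.118)<.006)&(Q[...,0]<.5)&(Q[...,0]>.38)&(abs(Q[...,1]-.23)<.06)]; print(cv2.minAreaRect(w[:,:2].astype(np.float32)))
H=np.array([.6461,.0581]); th=.147
def door(th,x,y): return H+y*np.array([-np.sin(th),np.cos(th)])+x*np.array([np.cos(th),np.sin(th)])
h=door(th,-.055,.14); print('handle',h)
T=cur(); print(T[:3,3]); A=plan(T,pose([h[0],h[1],.27],8.4),10)
E
```

```text
((0.0, 0.0), (0.0, 0.0), 0.0)
handle [0.57118722 0.18853418]
[0.44029296 0.23500886 0.24483525]
10 rows of [-0.313  0.183 -0.062  0.003  0.001  0.963]
```

carry_out(
  rows="-.31 .18 -.06 0 0 .96;-.31 .18 -.06 0 0 .96;-.31 .18 -.06 0 0 .96;-.31 .18 -.06 0 0 .96;-.31 .18 -.06 0 0 .96",
  gripper=-0.3,
)

```text
time: 5.95
tcp_pos: [0.5098, 0.228, 0.2531]
orientation: [-1.397, -2.811, 0.004]
force: [-0.4, -0.4, -0.3]
grip_width: 0.352
grip_force: 0.0
```

carry_out(
  rows="-.31 .18 -.06 0 0 .96;-.31 .18 -.06 0 0 .96;-.31 .18 -.06 0 0 .96;-.31 .18 -.06 0 0 .96;-.31 .18 -.06 0 0 .96;0 0 0 0 0 0;0 0 0 0 0 0",
)

```text
time: 6.65
tcp_pos: [0.5682, 0.1885, 0.2658]
orientation: [-2.046, -2.381, 0.004]
force: [-0.4, -0.7, 0.4]
grip_width: 0.348
grip_force: 0.0
```

```bash
python3 - <<'E'
from h import *
im,d=grab('side','c'); cv2.imwrite('pics/c.png',cv2.resize(im[60:260,140:400,::-1],(780,600)))
T=cur(); print(T[:3,3],manip.sense()['grip_width']); A=plan(T,pose([.5712,.1885,.157],8.4),5)
E
```

```text
[0.56810699 0.18881446 0.26621992] 0.35020730018376944
5 rows of [-0.004  0.016  0.546 -0.005 -0.001  0.009]
```

View pics/c.png

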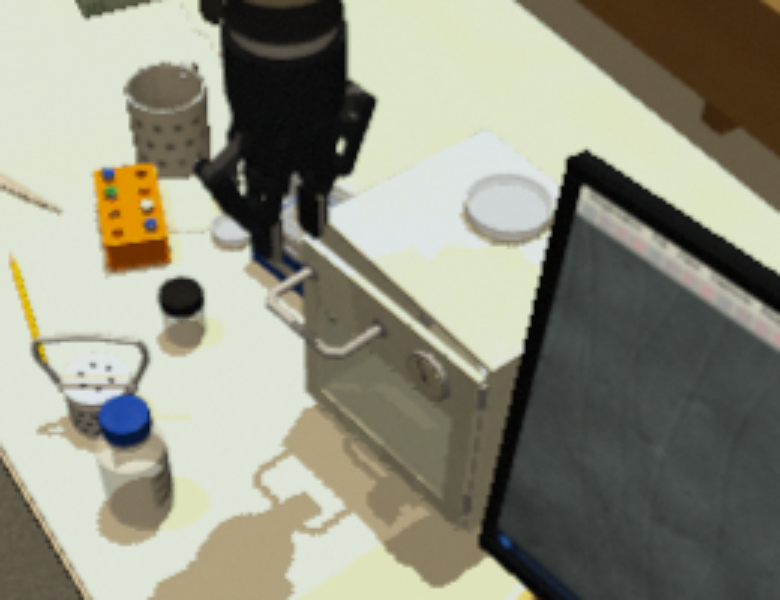

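The bottle stands at its new spot (crop 125,430). The fingers are above the handle bar (crop ~300,300), on either side of it. I'll lower them, cage the bar, and swing the door open.

carry_out(
  rows="0 .05 .4 0 0 0;0 .02 .6 0 0 0;0 0 .6 0 0 0;0 0 .6 0 0 0;0 0 .5 0 0 0;0 0 0 0 0 0",
)

```text
time: 7.3
tcp_pos: [0.5683, 0.1892, 0.1552]
orientation: [-2.043, -2.38, 0.01]
force: [-0.7, 0.0, -0.7]
grip_width: 0.352
grip_force: 0.0
```

carry_out(
  rows="0 0 0 0 0 0;0 0 0 0 0 0",
  gripper=-0.62,
)

```text
time: 7.5
tcp_pos: [0.5723, 0.1895, 0.1614]
orientation: [2.047, 2.381, 0.003]
force: [-0.4, 0.9, 0.1]
grip_width: 0.191
grip_force: 0.0
```

```bash
cat >> h.py <<'E'
H=np.array([.6461,.0581])
def door(th,x,y): return H+y*np.array([-np.sin(th),np.cos(th)])+x*np.array([np.cos(th),np.sin(th)])
def hpose(th,z): return pose([*door(th,-.055,.14),z],np.degrees(th))
E
python3 - <<'E'
from h import *
s=manip.sense();print(s['tcp_pos'],s['force'],s['grip_width'])
T=cur(); plan(hpose(.147,.157),hpose(np.radians(82),.157),24)
E
```

```text
[0.57228021 0.18947078 0.1614099 ] [-0.39864228  0.91723971  0.05737455] 0.19131385900305065
24 rows of [-0.079 -0.185  0.     0.     0.    -0.511]
```

carry_out(
  rows="-.04 -.09 0 0 0 -.25;-.04 -.09 0 0 0 -.26;-.08 -.185 0 0 0 -.51;-.08 -.185 0 0 0 -.51;-.08 -.185 0 0 0 -.51;-.08 -.185 0 0 0 -.51;-.08 -.185 0 0 0 -.51;-.08 -.185 0 0 0 -.51",
)

```text
time: 8.3
tcp_pos: [0.5297, 0.1518, 0.1606]
orientation: [1.566, 2.723, 0.002]
force: [0.2, 0.1, 0.5]
grip_width: 0.189
grip_force: 0.2
```

carry_out(
  rows="-.08 -.185 0 0 0 -.51;-.08 -.185 0 0 0 -.51;-.08 -.185 0 0 0 -.51;-.08 -.185 0 0 0 -.51;-.08 -.185 0 0 0 -.51;-.08 -.185 0 0 0 -.51;-.08 -.185 0 0 0 -.51",
)

```text
time: 9.0
tcp_pos: [0.5038, 0.1019, 0.1606]
orientation: [1.032, 2.966, 0.001]
force: [-0.8, 0.7, -0.1]
grip_width: 0.193
grip_force: 0.2
```

```bash
python3 - <<'E'
from h import *
s=manip.sense();print(s['tcp_pos'],s['force'],s['grip_width'])
T=cur(); y=T[:2,1]; print(np.degrees(np.arctan2(y[1],y[0]))); v=T[:2,3]-H; print('th from pos',np.degrees(np.arctan2(v[1],v[0])-np.arctan2(.14,-.055)),np.hypot(*v),np.hypot(.14,.055))
plan(T,hpose(np.radians(82),T[2,3]),10)
E
```

```text
[0.50382136 0.10194509 0.16058365] [-0.76668735  0.6740469  -0.12629938] 0.1930174583374003
51.61471340070931
th from pos 51.4248723970107 0.14888116910404733 0.15041608956491326
10 rows of [-0.074 -0.185 -0.     0.001  0.001 -0.506]
```

carry_out(
  rows="-.08 -.185 0 0 0 -.51;-.08 -.185 0 0 0 -.51;-.08 -.185 0 0 0 -.51;-.08 -.185 0 0 0 -.51;-.08 -.185 0 0 0 -.51;-.08 -.185 0 0 0 -.51;-.08 -.185 0 0 0 -.51",
)

```text
time: 9.7
tcp_pos: [0.4979, 0.0461, 0.1605]
orientation: [0.463, 3.106, 0.001]
force: [-0.2, 0.5, -0.8]
grip_width: 0.188
grip_force: 0.2
```

carry_out(
  rows="-.08 -.185 0 0 0 -.51;-.04 -.09 0 0 0 -.26;-.04 -.09 0 0 0 -.26;-.02 -.05 0 0 0 -.13;0 0 0 0 0 0",
)

```text
time: 10.2
tcp_pos: [0.5008, 0.0282, 0.1602]
orientation: [0.279, 3.128, -0.0]
force: [0.0, -0.0, 0.4]
grip_width: 0.193
grip_force: 0.0
```

carry_out(
  rows="0 0 0 0 0 0;0 0 0 0 0 0;0 0 -.4 0 0 0;0 0 -.6 0 0 0;0 0 -.8 0 0 0;0 0 -.6 0 0 0;0 0 0 0 0 0",
  gripper=-0.35,
)

```text
time: 10.9
tcp_pos: [0.5027, 0.0286, 0.2601]
orientation: [0.278, 3.121, 0.0]
force: [0.2, 0.1, -0.9]
grip_width: 0.327
grip_force: 0.0
```

```bash
python3 - <<'E'
from h import *
for n in('top','side'):
    im,d=grab(n,'d'); cv2.imwrite(f'pics/d_{n}.png',cv2.resize(im[100:300,120:386,::-1],(798,600)))
s=manip.sense();print(s['tcp_pos'],s['force'],s['grip_width'])
T=cur(); c=np.array([.4538,.3344]); al=np.radians(58); g=c+.028*np.array([-np.sin(al),np.cos(al)]); print(g)
A=plan(T,pose([*g,.20],58),10); plan(A,pose([*g,.082],58),5)
E
```

```text
[0.50110465 0.02864923 0.25600771] [-0.06848457 -1.18299944 -0.68295355] 0.3287745969517235
[0.43005465 0.34923774]
10 rows of [0.444 0.696 0.14  0.    0.001 0.364]
5 rows of [-0.    0.    0.59  0.    0.    0.  ]
```

View pics/d_side.png

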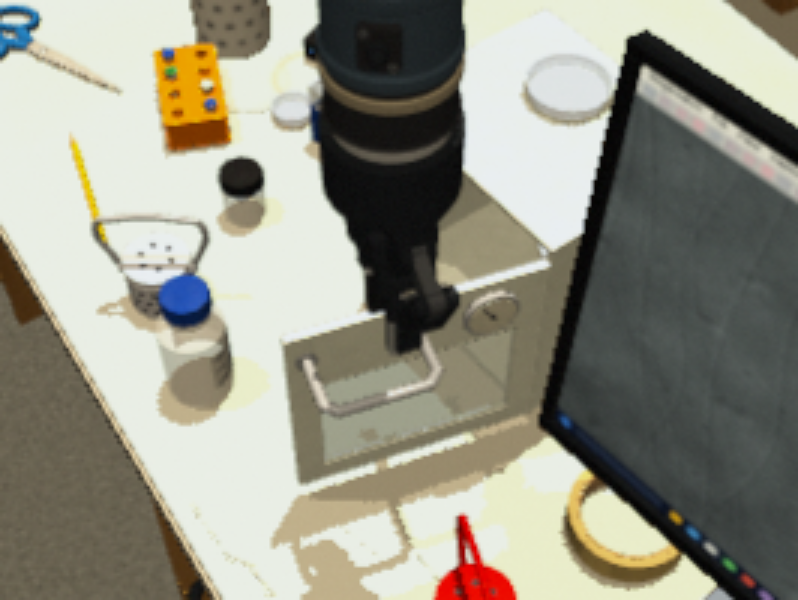

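The door stands about 75° open, and the fingers are clear above the handle (crop 405,330). Next is the canister.

carry_out(
  rows=".44 .7 .14 0 0 .36;.44 .7 .14 0 0 .36;.44 .7 .14 0 0 .37;.44 .7 .14 0 0 .37;.44 .7 .14 0 0 .36",
  gripper=-0.06,
)

```text
time: 11.5
tcp_pos: [0.4492, 0.1868, 0.2253]
orientation: [-0.578, -3.085, 0.002]
force: [0.1, 0.5, -0.0]
grip_width: 0.467
grip_force: 0.0
```

carry_out(
  rows=".44 .7 .14 0 0 .36;.44 .7 .14 0 0 .36;.44 .7 .14 0 0 .37;.44 .7 .14 0 0 .37;.44 .7 .14 0 0 .36;0 0 0 0 0 0;0 0 0 0 0 0",
)

```text
time: 12.2
tcp_pos: [0.4303, 0.3497, 0.1973]
orientation: [-0.863, -3.018, 0.006]
force: [-0.1, -0.7, 0.2]
grip_width: 0.468
grip_force: 0.0
```

```bash
python3 - <<'E'
from h import *
T=cur(); y=T[:2,1]; print(T[:3,3],np.degrees(np.arctan2(y[1],y[0])),manip.sense()['grip_width'])
c=np.array([.4538,.3344]); al=np.radians(58); g=c+.028*np.array([-np.sin(al),np.cos(al)])
plan(T,pose([*g,.082],58),6)
# door angle from images before
psi=0
for n in('top','side'):
    q=cloud(n,np.load(f'd_{n}.npz')['d']).reshape(-1,3)
    m=(q[:,2]>.05)&(q[:,2]<.2)&(q[:,0]>.44)&(q[:,0]<.63)&(q[:,1]>.0)&(q[:,1]<.09); b=q[m]
    e=q[(abs(q[:,2]-.204)<.004)&(q[:,0]>.44)&(q[:,0]<.63)&(q[:,1]>.04)&(q[:,1]<.11)]
    print(n,len(e)); 
    if len(e)>10: r=cv2.minAreaRect(e[:,:2].astype(np.float32)); print(r)
E
```

```text
[0.43026266 0.34969334 0.19725495] 58.06914306575798 0.46788825792992467
6 rows of [-0.001 -0.001  0.48  -0.007 -0.002  0.002]
top 242
((0.5417811870574951, 0.07606625556945801), (0.008161699399352074, 0.17942078411579132), 77.95248413085938)
side 259
((0.5426746606826782, 0.07499975711107254), (0.010638349689543247, 0.17939293384552002), 77.824462890625)
```

carry_out(
  rows="0 0 .7 0 0 0;0 0 .7 0 0 0;0 0 .7 0 0 0;0 0 .5 0 0 0;0 0 .3 0 0 0;0 0 0 0 0 0",
)

```text
time: 12.8
tcp_pos: [0.4302, 0.348, 0.0813]
orientation: [-0.868, -3.016, 0.006]
force: [-0.4, 0.2, -0.7]
grip_width: 0.469
grip_force: 0.0
```

carry_out(
  rows="0 0 0 0 0 0;0 0 0 0 0 0;0 0 0 0 0 0;0 0 0 0 0 0;0 0 0 0 0 0;0 0 0 0 0 0",
  gripper=-1,
  force=90,
)

```text
time: 13.4
tcp_pos: [0.4325, 0.3504, 0.0856]
orientation: [0.866, 3.018, 0.003]
force: [-0.4, -1.2, 6.1]
grip_width: 0.03
grip_force: 88.6
```

carry_out(
  rows="0 0 -.1 0 0 0;0 0 -.2 0 0 0;0 0 -.2 0 0 0;0 0 -.4 0 0 0;0 0 -.6 0 0 0;0 0 -.6 0 0 0;0 0 -.6 0 0 0;0 0 -.5 0 0 0",
)

```text
time: 14.2
tcp_pos: [0.4318, 0.3502, 0.2136]
orientation: [0.867, 3.019, 0.002]
force: [-0.4, -0.7, -2.0]
grip_width: 0.028
grip_force: 88.1
```

```bash
python3 - <<'E'
from h import *
im,d=grab('side','e'); s=manip.sense(); print(s['tcp_pos'],s['force'],s['ft_torque'],s['grip_width'],s['grip_force'])
imt,dt=grab('top','e')
u,v=proj('side',s['tcp_pos']).astype(int); print(u,v)
cv2.imwrite('pics/e.png',cv2.resize(im[max(0,v-70):v+80,max(0,u-100):u+100,::-1],(800,600)))
E
```

```text
[0.43324808 0.35101349 0.21751987] [0.93584876 0.31784667 1.29542574] [ 0.05233127 -0.06993371  0.00813889] 0.02904837940543733 88.29302430152893
148 137
```

View pics/e.png

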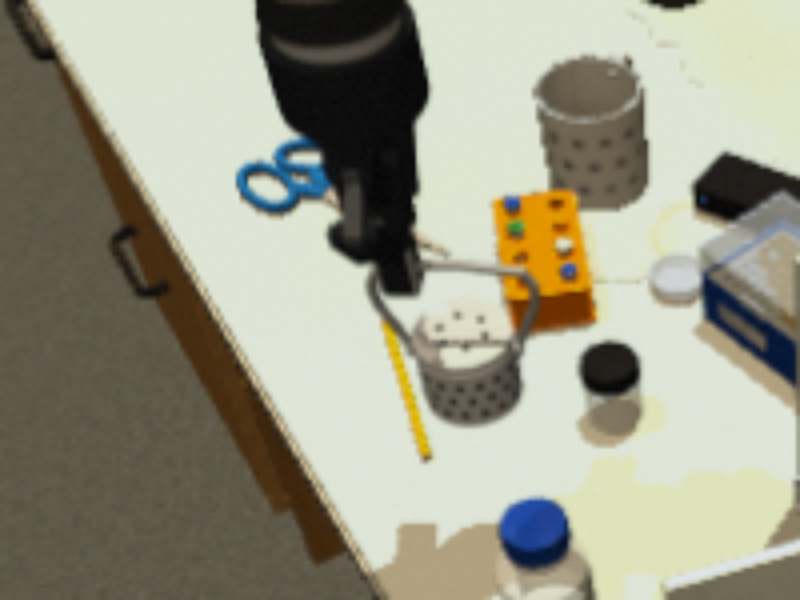

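The canister hangs level in the grip, pinched near one end of the bail (400,270). I'll measure the bail against the tool.

```bash
python3 - <<'E'
from h import *
T=cur(); g=T[:3,3]; print(g)
for n in('side','top'):
    q=cloud(n,np.load(f'e_{n}.npz')['d']).reshape(-1,3)
    L=(q-g)@T[:3,:3]  # tool axes: x,y,z(down)
    m=(abs(L[:,0])<.09)&(abs(L[:,1])<.03)&(L[:,2]>-.026)&(L[:,2]<-.006); b=L[m]; print(n,len(b))
    for a in range(-80,80,8):
        k=(b[:,0]*1000>=a)&(b[:,0]*1000<a+8)
        if k.sum()>1: print(a+4,k.sum(),np.round(b[k].mean(0)*1000,1))
    m=(abs(L[:,0])<.09)&(abs(L[:,1])<.05)&(L[:,2]>.02)&(L[:,2]<.045)
    lid=L[m]; print('lid',len(lid)); 
    if len(lid)>20:
        A=np.c_[lid[:,:2],np.ones(len(lid))]; print(np.linalg.lstsq(A,lid[:,2],rcond=None)[0], np.median(lid,0))
D=np.degrees
E
```

```text
[0.43333346 0.35109007 0.21589845]
side 163
-68 10 [-68.1  -3.2 -10.3]
-60 12 [-59.9  -3.1 -13.9]
-52 8 [-52.7  -4.  -15.2]
-44 10 [-44.   -2.  -15.3]
-36 11 [-36.2  -2.8 -17.1]
-28 9 [-28.3  -2.5 -16.5]
-20 12 [-20.3  -2.6 -16.7]
-12 24 [-10.3  -3.2 -16.8]
-4 29 [ -4.3 -12.4 -15.8]
4 24 [  3.6 -15.1 -15.9]
12 8 [ 11.6  -8.9 -16.3]
20 5 [17.5 -2.5 -9. ]
lid 459
[-0.01861626 -0.03951834  0.03489711] [-0.02664818 -0.00601956  0.03533772]
top 68
-68 9 [-67.5  -1.5 -12.6]
-60 11 [-59.5  -2.  -17. ]
-52 10 [-51.7  -1.  -18.4]
-44 10 [-44.1  -0.7 -20.1]
-36 12 [-36.2  -0.3 -20.6]
-28 10 [-27.9  -0.5 -20.4]
-20 4 [-22.2  -1.3 -20.2]
-4 2 [ -5.3 -13.1 -16.7]
lid 387
[-0.02323579 -0.00735952  0.03160808] [-0.03087585 -0.00687276  0.0320102 ]
```

```bash
python3 - <<'E'
from h import *
th=np.radians(77.9); T=cur()
A=plan(T,pose([*door(th,.118,.125),.235],77.9),14)
A=plan(A,pose([*door(th,.118,.125),.169],77.9),4)
A=plan(A,pose([*door(th,.048,.125),.169],77.9),7); print(A[:3,3])
E
```

```text
14 rows of [-0.296 -0.17  -0.034  0.004  0.003 -0.237]
4 rows of [ 0.     0.     0.412  0.     0.    -0.   ]
7 rows of [-0.   -0.25  0.    0.    0.   -0.  ]
[0.53393879 0.13123592 0.169     ]
```

carry_out(
  rows="0 0 -.15 0 0 0;-.15 -.09 -.34 0 0 -.12;-.29 -.17 0 0 0 -.24;-.3 -.17 0 0 0 -.24;-.3 -.17 0 0 0 -.24;-.3 -.17 0 0 0 -.24;-.3 -.17 0 0 0 -.24;-.3 -.17 0 0 0 -.24",
)

```text
time: 15.1
tcp_pos: [0.4792, 0.2732, 0.2308]
orientation: [-0.616, -3.079, 0.002]
force: [0.1, 0.0, -1.6]
grip_width: 0.027
grip_force: 88.3
```

carry_out(
  rows="-.3 -.17 0 0 0 -.24;-.3 -.17 0 0 0 -.24;-.3 -.17 0 0 0 -.24;-.3 -.17 0 0 0 -.24;-.3 -.17 0 0 0 -.24;-.3 -.17 0 0 0 -.24;-.3 -.17 0 0 0 -.24;-.15 -.08 0 0 0 -.12",
)

```text
time: 15.9
tcp_pos: [0.5494, 0.1969, 0.2306]
orientation: [-0.326, -3.123, 0.002]
force: [-0.2, -0.7, -1.9]
grip_width: 0.03
grip_force: 88.4
```

```bash
python3 - <<'E'
from h import *
th=np.radians(77.9); T=cur(); y=T[:2,1]; print(T[:3,3],np.degrees(np.arctan2(y[1],y[0])))
grab('top','f')
A=plan(T,pose([*door(th,.118,.125),.169],77.9),4)
q=cloud('top',np.load('f_top.npz')['d']).reshape(-1,3)
e=q[(abs(q[:,2]-.204)<.004)&(q[:,0]>.44)&(q[:,0]<.63)&(q[:,1]>.04)&(q[:,1]<.11)]; print(len(e),cv2.minAreaRect(e[:,:2].astype(np.float32)))
e=q[(abs(q[:,2]-.17)<.012)&(q[:,0]>.53)&(q[:,0]<.60)&(q[:,1]>.095)&(q[:,1]<.16)]; print(len(e),e.mean(0) if len(e) else 0, door(th,.047,.097))
E
```

```text
[0.54936668 0.19689294 0.23057938] 78.09217199949802
4 rows of [ 0.008  0.016  0.385 -0.003 -0.003  0.008]
195 ((0.5648577809333801, 0.0711902305483818), (0.008075343444943428, 0.13119296729564667), 77.9450912475586)
4 [0.55610466 0.09686664 0.16705569] [0.5611071  0.12438881]
```

carry_out(
  rows="0 0 .3 0 0 0;0 0 .4 0 0 0;0 .03 .4 0 0 0;0 .03 .3 0 0 0;0 0 .12 0 0 0;0 0 0 0 0 0",
)

```text
time: 16.55
tcp_pos: [0.5484, 0.2008, 0.1692]
orientation: [-0.324, -3.122, 0.001]
force: [0.1, 0.7, -1.4]
grip_width: 0.032
grip_force: 88.3
```

```bash
python3 - <<'E'
from h import *
th=np.radians(77.9); T=cur(); print(T[:3,3])
im,d=grab('side','g'); imt,dt=grab('top','g')
pt=proj('top',[*door(th,.047,.097),.16]).astype(int); ps=proj('side',[*door(th,.047,.097),.16]).astype(int); print(pt,ps)
a=cv2.resize(imt[pt[1]-60:pt[1]+40,pt[0]-50:pt[0]+50],(400,400)); b=cv2.resize(im[ps[1]-60:ps[1]+40,ps[0]-60:ps[0]+40],(400,400))
cv2.imwrite('pics/g.png',np.hstack([a,b])[...,::-1])
g=T[:3,3]
for n,dd in(('side',d),('top',dt)):
    q=cloud(n,dd).reshape(-1,3); L=(q-g)@T[:3,:3]
    k=(L[:,0]>-.045)&(L[:,0]<-.014)&(abs(L[:,1])<.012)&(L[:,2]>-.03)&(L[:,2]<0); print(n,k.sum(),L[k].mean(0),q[k].mean(0))
A=plan(T,pose([*door(th,.049,.125),.169],77.9),7)
E
```

```text
[0.54841317 0.20083602 0.16916469]
[268 199] [250 195]
side 19 [-0.03682038 -0.00091901 -0.01926809] [0.58430728 0.1923845  0.18834878]
top 0 [nan nan nan] [nan nan nan]
7 rows of [-0.001 -0.25   0.001 -0.001 -0.003  0.006]<stdin>:10: RuntimeWarning: Mean of empty slice.
  ret = um.true_divide(
```

View pics/g.png

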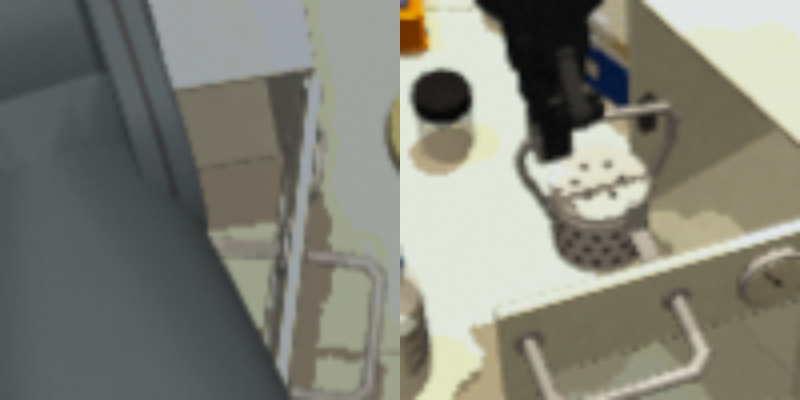

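The canister is in front of the hook with the bail clear of it. The lip shows at right panel (645,240), just where predicted. I'll move in.

carry_out(
  rows="0 -.15 0 0 0 0;0 -.25 0 0 0 0;0 -.25 0 0 0 0;0 -.25 0 0 0 0;0 -.25 0 0 0 0;0 -.25 0 0 0 0;0 -.2 0 0 0 0;0 -.13 0 0 0 0",
)

```text
time: 17.45
tcp_pos: [0.535, 0.1321, 0.1705]
orientation: [-0.326, -3.125, 0.0]
force: [-0.0, -0.2, -1.2]
grip_width: 0.028
grip_force: 88.2
```

carry_out(
  rows="0 0 0 0 0 0",
)

```text
time: 17.55
tcp_pos: [0.5351, 0.1323, 0.1706]
orientation: [0.327, 3.124, -0.0]
force: [-0.2, -0.2, -2.0]
grip_width: 0.024
grip_force: 88.2
```

```bash
python3 - <<'E'
from h import *
th=np.radians(77.9); s=manip.sense(); T=cur(); print(T[:3,3],s['force'])
im,d=grab('side','i'); ps=proj('side',[*door(th,.047,.097),.16]).astype(int); print(ps)
cv2.imwrite('pics/i.png',cv2.resize(im[ps[1]-55:ps[1]+35,ps[0]-60:ps[0]+60,::-1],(800,600)))
plan(T,pose([*door(th,.049,.125),.169],77.9),1)
E
```

```text
[0.53514661 0.13227027 0.17056213] [-0.18726024 -0.18812986 -2.04136583]
[250 195]
1 rows of [ 0.024 -0.007  0.039 -0.     0.001  0.026]
```

View pics/i.png

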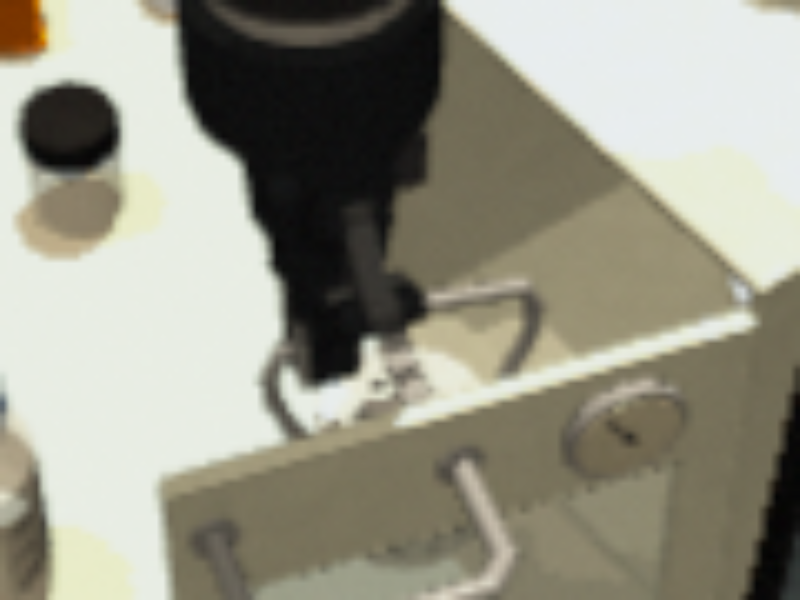

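The bail is over the hook and the canister is beside the inner face, with no contact force. I'll lower slowly until the force shows that it's seated.

carry_out(
  rows="0 0 .12 0 0 0;0 0 .15 0 0 0;0 0 .12 0 0 0;0 0 .1 0 0 0;0 0 .05 0 0 0;0 0 0 0 0 0",
)

```text
time: 18.2
tcp_pos: [0.5349, 0.133, 0.1482]
orientation: [-0.325, -3.124, 0.0]
force: [0.8, -0.5, -1.6]
grip_width: 0.028
grip_force: 88.2
```

carry_out(
  rows="0 0 .05 0 0 0;0 0 .03 0 0 0;0 0 0 0 0 0;0 0 0 0 0 0",
)

```text
time: 18.6
tcp_pos: [0.5353, 0.133, 0.1459]
orientation: [0.325, 3.124, 0.0]
force: [1.7, -0.4, -2.0]
grip_width: 0.025
grip_force: 88.2
```

carry_out(
  rows="0 0 .04 0 0 0;0 0 .03 0 0 0;0 0 0 0 0 0;0 0 0 0 0 0",
)

```text
time: 19.0
tcp_pos: [0.536, 0.1335, 0.1447]
orientation: [0.324, 3.122, 0.002]
force: [-1.3, 1.1, 5.7]
grip_width: 0.026
grip_force: 89.1
```

```bash
python3 - <<'E'
from h import *
s=manip.sense(); print(s['tcp_pos'],s['force'],s['ft_torque'])
E
```

```text
[0.5359992  0.1334786  0.14466736] [-1.33399223  1.14058394  5.66576699] [0.25771874 0.22430072 0.02654608]
```

carry_out(
  rows="0 0 -.02 0 0 0;0 0 0 0 0 0;0 0 0 0 0 0",
  force=20,
)

```text
time: 19.3
tcp_pos: [0.5358, 0.1333, 0.1446]
orientation: [0.325, 3.123, 0.001]
force: [-1.3, 0.3, 6.0]
grip_width: 0.029
grip_force: 89.1
```

carry_out(
  rows="0 0 0 0 0 0;0 0 0 0 0 0;0 0 0 0 0 0;0 0 0 0 0 0",
  gripper=-0.4,
)

```text
time: 19.7
tcp_pos: [0.5348, 0.1327, 0.1429]
orientation: [-0.325, -3.123, 0.001]
force: [0.6, -0.0, -0.3]
grip_width: 0.302
grip_force: 0.0
```

carry_out(
  rows="0 0 -.1 0 0 0;0 0 -.3 0 0 0;0 0 -.5 0 0 0;0 0 -.7 0 0 0;0 0 -.8 0 0 0;0 0 -.5 0 0 0;0 0 -.2 0 0 0;0 0 0 0 0 0",
)

```text
time: 20.5
tcp_pos: [0.5361, 0.1331, 0.2699]
orientation: [0.325, 3.121, 0.001]
force: [-0.1, -0.7, -0.2]
grip_width: 0.301
grip_force: 0.0
```

```bash
python3 - <<'E'
from h import *
th=np.radians(77.9); s=manip.sense(); T=cur(); print(T[:3,3],s['force'],s['grip_width'])
im,d=grab('side','j'); ps=proj('side',[*door(th,.047,.097),.16]).astype(int)
cv2.imwrite('pics/j.png',cv2.resize(im[ps[1]-55:ps[1]+35,ps[0]-60:ps[0]+60,::-1],(800,600)))
q=cloud('side',d).reshape(-1,3)
e=q[(abs(q[:,2]-.204)<.004)&(q[:,0]>.44)&(q[:,0]<.63)&(q[:,1]>.04)&(q[:,1]<.11)]; print(len(e),cv2.minAreaRect(e[:,:2].astype(np.float32)))
A=plan(T,pose([*door(th,-.055,.14),.262],77.9),4); plan(A,pose([*door(th,-.055,.14),.161],77.9),4)
plan(hpose(th,.16),hpose(.0843,.16),40)
E
```

```text
[0.5361331  0.13311118 0.26990733] [-0.06968029 -0.72942624 -0.17373055] 0.30106976668549384
375 ((0.54231196641922, 0.07502102851867676), (0.010839668102562428, 0.17792922258377075), 78.31730651855469)
4 rows of [ 0.106 -0.658  0.049  0.003  0.009  0.009]
4 rows of [-0.     0.     0.631  0.     0.    -0.   ]
40 rows of [0.042 0.112 0.    0.    0.    0.304]
```

View pics/j.png

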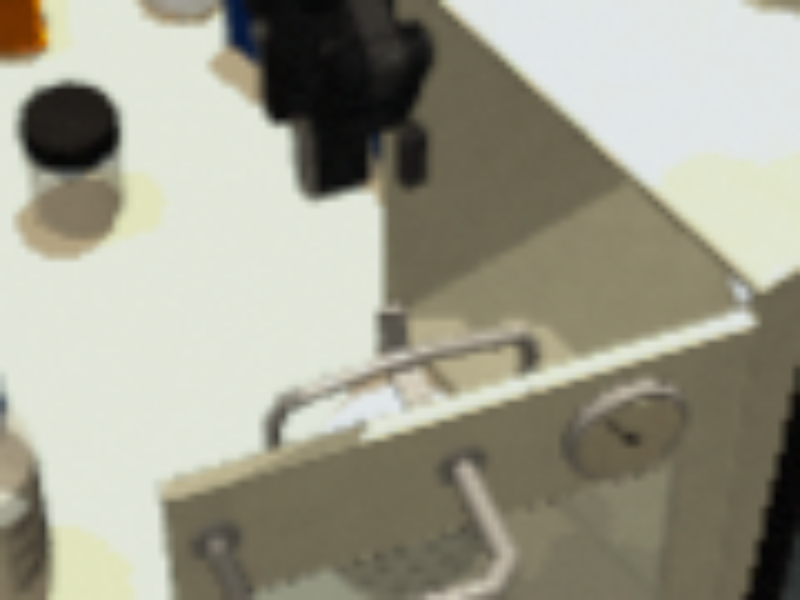

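The canister hangs on the hook: the bail lies in the seat and the lip stands outside it at (390,325). Now I'll go to the handle and shut the door slowly.

carry_out(
  rows=".1 -.6 0 0 0 0;.1 -.66 .05 0 0 0;.1 -.66 .05 0 0 0;.1 -.5 .05 0 0 0;.02 -.2 .04 0 0 0;0 0 0 0 0 0;0 0 0 0 0 0",
  gripper=-0.3,
)

```text
time: 21.25
tcp_pos: [0.4971, 0.0344, 0.2593]
orientation: [-0.325, -3.124, -0.001]
force: [0.6, 0.7, 0.5]
grip_width: 0.346
grip_force: 0.0
```

```bash
python3 - <<'E'
from h import *
th=np.radians(77.9); T=cur(); print(T[:3,3]); plan(T,pose([*door(th,-.055,.14),.161],77.9),4)
plan(hpose(th,.16),hpose(.0843,.16),60)
E
```

```text
[0.49712207 0.03441787 0.25929691]
4 rows of [-0.005 -0.004  0.614  0.001 -0.003  0.009]
60 rows of [0.028 0.075 0.    0.    0.    0.203]
```

carry_out(
  rows="0 0 .4 0 0 0;0 0 .7 0 0 0;0 0 .7 0 0 0;0 0 .4 0 0 0;0 0 .25 0 0 0;0 0 0 0 0 0",
)

```text
time: 21.85
tcp_pos: [0.497, 0.0348, 0.1613]
orientation: [-0.323, -3.124, -0.001]
force: [-0.2, 0.3, 0.4]
grip_width: 0.351
grip_force: 0.0
```

carry_out(
  rows="0 0 0 0 0 0;0 0 0 0 0 0;0 0 0 0 0 0",
  gripper=-0.72,
)

```text
time: 22.15
tcp_pos: [0.4978, 0.034, 0.1629]
orientation: [0.325, 3.123, 0.0]
force: [0.2, -0.2, -0.2]
grip_width: 0.143
grip_force: 0.0
```

carry_out(
  rows=".003 .007 0 0 0 .02;.005 .014 0 0 0 .04;.008 .022 0 0 0 .06;.012 .03 0 0 0 .08;.014 .037 0 0 0 .1;.017 .045 0 0 0 .12;.02 .052 0 0 0 .14;.022 .06 0 0 0 .16",
)

```text
time: 22.95
tcp_pos: [0.4958, 0.0454, 0.1621]
orientation: [-0.445, -3.11, -0.0]
force: [-0.6, -0.3, 0.1]
grip_width: 0.135
grip_force: 0.1
```

carry_out(
  rows=".025 .068 0 0 0 .18;.028 .075 0 0 0 .203;.028 .075 0 0 0 .203;.028 .075 0 0 0 .203;.028 .075 0 0 0 .203;.028 .075 0 0 0 .203;.028 .075 0 0 0 .203;.028 .075 0 0 0 .203",
)

```text
time: 23.75
tcp_pos: [0.4958, 0.0708, 0.1621]
orientation: [-0.704, -3.062, -0.0]
force: [-0.2, -0.1, 0.2]
grip_width: 0.14
grip_force: 0.1
```

```bash
cat > st.py <<'E'
from h import *
s=manip.sense(); T=cur(); y=T[:2,1]; v=T[:2,3]-H; a=np.degrees(np.arctan2(y[1],y[0]))
print(s['tcp_pos'],s['force'],s['grip_width'],'yang',a,'th',np.degrees(np.arctan2(v[1],v[0])-np.arctan2(.14,-.055)),np.hypot(*v))
plan(T,hpose(.0843,T[2,3]),1*int(max(1,round((a-4.83)/1.22))))
E
python3 st.py
```

```text
[0.49580167 0.07080546 0.16209584] [-0.16748339 -0.12991791  0.1968964 ] 0.13994848260419165 yang 64.08981121041084 th 63.720255009139905 0.15083440490986555
49 rows of [ 0.028  0.074  0.    -0.    -0.     0.202]
```

carry_out(
  rows=".028 .075 0 0 0 .203;.028 .075 0 0 0 .203;.028 .075 0 0 0 .203;.028 .075 0 0 0 .203;.028 .075 0 0 0 .203;.028 .075 0 0 0 .203;.028 .075 0 0 0 .203;.028 .075 0 0 0 .203",
)

```text
time: 24.55
tcp_pos: [0.5001, 0.096, 0.1621]
orientation: [-0.962, -2.991, 0.0]
force: [-1.3, -0.4, 0.7]
grip_width: 0.141
grip_force: 0.1
```

carry_out(
  rows=".028 .075 0 0 0 .203;.028 .075 0 0 0 .203;.028 .075 0 0 0 .203;.028 .075 0 0 0 .203;.028 .075 0 0 0 .203;.028 .075 0 0 0 .203;.028 .075 0 0 0 .203;.028 .075 0 0 0 .203",
)

```text
time: 25.35
tcp_pos: [0.5086, 0.1201, 0.1621]
orientation: [-1.212, -2.898, 0.0]
force: [-0.2, -1.3, 0.5]
grip_width: 0.142
grip_force: 0.1
```

carry_out(
  rows=".028 .075 0 0 0 .203;.028 .075 0 0 0 .203;.028 .075 0 0 0 .203;.028 .075 0 0 0 .203;.028 .075 0 0 0 .203;.028 .075 0 0 0 .203;.028 .075 0 0 0 .203;.028 .075 0 0 0 .203",
)

```text
time: 26.15
tcp_pos: [0.5211, 0.1425, 0.1621]
orientation: [-1.454, -2.785, 0.0]
force: [-0.6, 0.0, -0.4]
grip_width: 0.143
grip_force: 0.1
```

carry_out(
  rows=".028 .075 0 0 0 .203;.028 .075 0 0 0 .203;.028 .075 0 0 0 .203;.028 .075 0 0 0 .203;.028 .075 0 0 0 .203;.028 .075 0 0 0 .203;.028 .075 0 0 0 .203;.028 .075 0 0 0 .203",
)

```text
time: 26.95
tcp_pos: [0.5372, 0.1624, 0.1621]
orientation: [-1.685, -2.651, 0.0]
force: [-0.6, -0.2, -0.1]
grip_width: 0.141
grip_force: 0.1
```

```bash
python3 st.py
```

```text
[0.53719458 0.16239399 0.16207737] [-0.57016954 -0.19814389 -0.10262239] 0.1411583294948926 yang 25.11201157409886 th 24.791358112038573 0.15079001091417796
17 rows of [ 0.027  0.072 -0.    -0.    -0.     0.199]
```

carry_out(
  rows=".028 .075 0 0 0 .203;.028 .075 0 0 0 .203;.028 .075 0 0 0 .203;.026 .07 0 0 0 .19;.026 .07 0 0 0 .19;.025 .066 0 0 0 .18;.024 .062 0 0 0 .17;.022 .058 0 0 0 .16",
)

```text
time: 27.75
tcp_pos: [0.5547, 0.178, 0.1621]
orientation: [-1.888, -2.511, -0.0]
force: [-0.0, -0.2, 0.5]
grip_width: 0.139
grip_force: 0.1
```

carry_out(
  rows=".02 .054 0 0 0 .15;.02 .051 0 0 0 .14;.018 .048 0 0 0 .13;.017 .045 0 0 0 .12;.016 .041 0 0 0 .11;.014 .037 0 0 0 .1;.013 .033 0 0 0 .09;.012 .03 0 0 0 .08",
)

```text
time: 28.55
tcp_pos: [0.5665, 0.1862, 0.1621]
orientation: [-2.005, -2.418, 0.0]
force: [-0.0, -0.9, -0.1]
grip_width: 0.14
grip_force: 0.1
```

```bash
python3 st.py
```

```text
[0.56652381 0.18624883 0.16208397] [-0.02430622 -0.8737108  -0.05534337] 0.1401268539521824 yang 10.659910899717437 th 10.391179545737087 0.15084592834347563
5 rows of [ 0.024  0.069 -0.    -0.    -0.     0.194]
```

carry_out(
  rows=".01 .028 0 0 0 .08;.01 .028 0 0 0 .08;.01 .026 0 0 0 .07;.01 .025 0 0 0 .07;.01 .025 0 0 0 .07;.01 .025 0 0 0 .07;.01 .025 0 0 0 .07;.01 .025 0 0 0 .07",
)

```text
time: 29.35
tcp_pos: [0.5742, 0.1907, 0.1621]
orientation: [2.078, 2.356, -0.0]
force: [-0.7, -0.5, 0.2]
grip_width: 0.139
grip_force: 0.1
```

carry_out(
  rows=".008 .022 0 0 0 .06;.008 .022 0 0 0 .06;.008 .02 0 0 0 .055;.007 .018 0 0 0 .05;.006 .016 0 0 0 .045;.005 .014 0 0 0 .04;.004 .012 0 0 0 .03;.004 .01 0 0 0 .03",
)

```text
time: 30.15
tcp_pos: [0.5792, 0.1933, 0.1621]
orientation: [-2.123, -2.316, -0.0]
force: [-0.8, 0.1, -0.4]
grip_width: 0.134
grip_force: 0.1
```

```bash
python3 st.py
```

```text
[0.57924146 0.1932725  0.16214867] [-0.78145186  0.10363582 -0.40344878] 0.13443087676536794 yang 4.9878838433347585 th 4.870018838586253 0.15080340700217598
1 rows of [-0.008  0.006 -0.     0.    -0.001  0.026]
```

Door nearly shut. I'll creep forward until contact.

carry_out(
  rows="0 .01 0 0 0 0;0 .01 0 0 0 0;0 .01 0 0 0 0;0 .01 0 0 0 0;0 .01 0 0 0 0;0 0 0 0 0 0",
)

```text
time: 30.75
tcp_pos: [0.5813, 0.1934, 0.1621]
orientation: [2.122, 2.316, -0.0]
force: [-0.4, 0.6, 0.5]
grip_width: 0.138
grip_force: 0.1
```

carry_out(
  rows="0 .01 0 0 0 0;0 .01 0 0 0 0;0 .01 0 0 0 0;0 0 0 0 0 0",
)

```text
time: 31.15
tcp_pos: [0.5817, 0.1935, 0.1621]
orientation: [-2.122, -2.316, 0.002]
force: [-3.3, 0.2, 1.3]
grip_width: 0.138
grip_force: 1.5
```

carry_out(
  rows="0 .01 0 0 0 0;0 .01 0 0 0 0;0 0 0 0 0 0;0 0 0 0 0 0",
)

```text
time: 31.55
tcp_pos: [0.5818, 0.1935, 0.162]
orientation: [-2.121, -2.315, 0.003]
force: [-5.6, -0.5, 1.6]
grip_width: 0.139
grip_force: 2.9
```

```bash
python3 st.py
```

```text
[0.58179698 0.19349089 0.16202872] [-5.61679378 -0.52148486  1.62259459] 0.13895239594469902 yang 5.013166855199322 th 3.957338626550778 0.1498851900373937
1 rows of [-0.008 -0.058  0.    -0.028  0.001  0.031]
```

carry_out(
  rows="0 -.03 0 0 0 0;0 -.03 0 0 0 0;0 0 0 0 0 0",
)

```text
time: 31.85
tcp_pos: [0.5817, 0.1933, 0.1623]
orientation: [2.122, 2.315, 0.002]
force: [-0.8, 0.4, 0.0]
grip_width: 0.143
grip_force: 0.1
```

carry_out(
  rows="0 0 0 0 0 0;0 0 0 0 0 0;0 0 -.2 0 0 0;0 0 -.5 0 0 0;0 0 -.7 0 0 0;0 0 -.8 0 0 0;0 0 -.5 0 0 0;0 0 0 0 0 0",
  gripper=-0.35,
)

```text
time: 32.65
tcp_pos: [0.5827, 0.1937, 0.2753]
orientation: [2.119, 2.312, 0.011]
force: [1.3, 0.2, 0.9]
grip_width: 0.324
grip_force: 0.0
```

carry_out(
  rows="0 -.4 0 0 0 0;.2 -.8 0 0 0 0;.2 -.8 0 0 0 0;.2 -.8 0 0 0 0;.2 -.8 0 0 0 0;0 -.4 0 0 0 0;0 0 0 0 0 0",
)

```text
time: 33.35
tcp_pos: [0.4166, 0.2114, 0.2698]
orientation: [-2.12, -2.318, 0.001]
force: [-0.4, -0.0, -0.1]
grip_width: 0.325
grip_force: 0.0
```

```bash
python3 - <<'E'
from h import *
ims=[]
psi=np.radians(4.83); C=np.array([[np.cos(psi),np.sin(psi)],[-np.sin(psi),np.cos(psi)]])
for n in('side','top'):
    im,d=grab(n,'k'); ims.append(im)
    q=cloud(n,d).reshape(-1,3); q=np.c_[q[:,:2]@C.T,q[:,2]]
    for a,b in((.01,.06),(.06,.11),(.11,.16),(.16,.19)):
        m=(q[:,2]>.1)&(q[:,2]<.2)&(q[:,1]>a)&(q[:,1]<b)&(q[:,0]>.61)&(q[:,0]<.648)
        if m.sum()>3: print(n,a,m.sum(),np.round(np.median(q[m],0),4))
b=cv2.resize(ims[0][60:260,140:340],(400,400)); a=cv2.resize(ims[1][60:260,130:330],(400,400))
cv2.imwrite('pics/k.png',np.hstack([b,a])[...,::-1]); print(manip.sense()['tcp_pos'])
E
```

```text
side 0.01 458 [0.6405 0.0336 0.1633]
side 0.06 423 [0.6409 0.0878 0.1587]
side 0.11 322 [0.6411 0.1338 0.1563]
side 0.16 254 [0.6406 0.1768 0.1618]
top 0.01 201 [0.6394 0.0349 0.173 ]
top 0.06 221 [0.6397 0.0861 0.1759]
top 0.11 206 [0.6399 0.135  0.158 ]
top 0.16 143 [0.6395 0.1774 0.1796]
[0.41882927 0.21130001 0.26952648]
```

View pics/k.png

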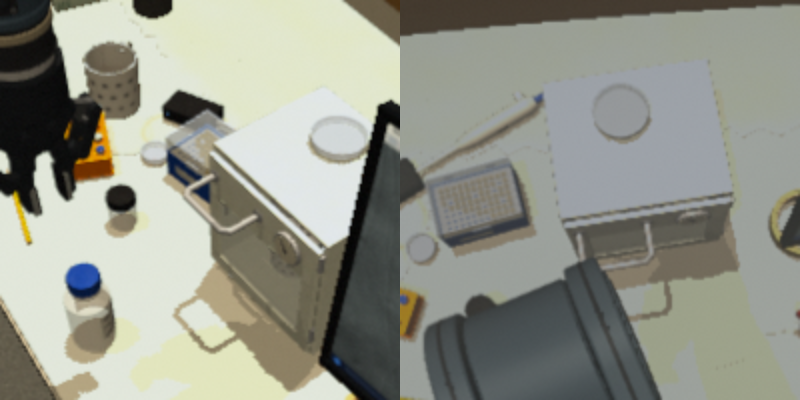

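The door lies flush: its outer face keeps within 0.6 mm of parallel to the cabinet. Bottle and jar stand upright, and the arm is clear. I'll let things settle briefly, then hand in.

carry_out(
  rows="0 0 0 0 0 0;0 0 0 0 0 0;0 0 0 0 0 0;0 0 0 0 0 0;0 0 0 0 0 0;0 0 0 0 0 0;0 0 0 0 0 0;0 0 0 0 0 0",
)

```text
time: 34.25
tcp_pos: [0.4186, 0.2113, 0.2701]
orientation: [2.122, 2.316, 0.0]
force: [-0.7, 0.2, 0.4]
grip_width: 0.319
grip_force: 0.0
```

carry_out(
  rows="0 0 0 0 0 0;0 0 0 0 0 0;0 0 0 0 0 0;0 0 0 0 0 0;0 0 0 0 0 0;0 0 0 0 0 0;0 0 0 0 0 0;0 0 0 0 0 0",
)

```text
time: 35.05
tcp_pos: [0.4186, 0.2113, 0.2701]
orientation: [-2.122, -2.316, 0.0]
force: [-0.4, -0.6, 0.1]
grip_width: 0.323
grip_force: 0.0
```

```bash
python3 -c "
from station import manip
print(manip.job_done())"
```

```text
the job is handed in; nothing more can be done
None
```

Job handed in at about 35 s: I hung the canister on the door hook and shut the door flush at about 6 N, with the bottle (moved aside) and the jar left standing; the canister was out of sight once the door closed, so I did not see that it still hangs or how little it swings.

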